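# Turn the gem sorter's swing leaf over its spine

### The job

The gem sorter lies open like a book and its stiff swing leaf covers the left-hand tray, as the robot sees it. Put a fingertip under the leaf's thumb tab and push the leaf up and over the spine, laying it down gently, without a slap, until it lies fully flat on the right-hand tray, so that the left-hand stones can be got at. Do not grip anything, keep the sorter where it is, leave the stones in their wells and the things around the sorter alone, and take the hand away at the end.

Things in the scene. Friction and masses are not known exactly. Their poses are not given: they have to be found in the camera images.
- sorter: red plastic gem sorter, loose (about 0.6 kg), lying open like a book: two trays, each 180 (x) x 100 (y) x 34 mm high, 2 x 4 wells, with a 12 mm wide spine between them. Origin: centre of the underside, below the spine's middle. x along the spine (roughly away from the robot), y to the left-hand tray, z up. Outer tray walls at y = +-106 mm; a small flip latch hangs at x = 45, y = -115 mm (not needed)
- spine (a point): middle of the leaf's hinge axis, 36 mm above the sorter's underside; the axis runs along the sorter's x
- leaf (a joint): angle of the swing leaf about the spine: 0 = flat on the left-hand (+y) tray, pi/2 = upright, pi = flat on the right-hand (-y) tray; both ends are firm stops that give under 1 mm. The hinge is stiff: the leaf stays at whatever angle it is left and never falls by itself; a push of about 1 N at the tab turns it. It starts up to 0.25 rad ajar
- leaf_mid (a point): middle of the leaf, 55 mm from the hinge axis: a rigid flat plate reaching from 5 to 105 mm from the axis, 172 mm along it, 3 mm thick, mid-thickness on the axis (lying flat its faces are 34.5 and 37.5 mm above the shelf); whitish frame with a clear window. Axes at joint 0 as the sorter's; they turn with the leaf
- tab (a point): outermost edge of the leaf's thumb tab, mid-thickness: 130 mm from the hinge axis, at sorter x = -45 mm. The tab is 46 mm wide, 3 mm thick, and juts 24 mm beyond the tray's outer wall, with free space under it down to the shelf. Its y axis points outward from the hinge, its z axis is the leaf's normal (up at joint 0)
- azurite: lump of dark blue azurite, about 60 mm across and 40 mm high, origin under it; stands beyond the sorter
- dome: glass dome 112 mm high on a round wooden base 96 mm across, over a turquoise nugget, origin under its centre; stands beyond the sorter
- pick: stainless steel dental pick, 165 mm long, 7 mm thick, lying between the robot and the sorter, origin under its middle, x along it
- finger_pad: teal hard silicone finger pad, 45 x 22 x 7 mm, lying between the robot and the sorter, origin under it
- stone_a: loose stone about 26 mm across and 16 to 20 mm high, in a well of the left-hand tray, origin under it
- stone_b: loose stone about 26 mm across and 16 to 20 mm high, in a well of the left-hand tray, origin under it
- stone_c: loose stone about 26 mm across and 16 to 20 mm high, in a well of the right-hand tray, origin under it
- stone_d: loose stone about 26 mm across and 16 to 20 mm high, in a well of the right-hand tray, origin under it

How it is judged:
By the outcome, as a careful person would: the job done as asked, in the order asked, and still so for the second after the job is handed in, with the robot touching nothing.
It also fails if it takes over 38 s, if anything falls off the work surface, if the arm or the gripper's body presses on something with over 40 N, if the wrist force passes 120 N, or if a joint passes its speed limit or range.

### The arm

A 6-joint arm with a two-finger parallel gripper is mounted at the origin on the work surface. World frame = base frame: x ahead of the robot, y to its left, z up, the work surface at z = 0. Lengths are in m, angles in rad, forces in N, time in s.
With the tool pointing down it reaches from about 0.35 to 0.775 m from the base axis. Payload 7.3 kg.
Tool frame: the origin (TCP) lies at the very end of the fingers, on their centre line; the grasp point (between the pads) lies 19 mm behind it; z points along the fingers, y is the direction in which the jaws open and shut (so a half turn about z gives the same grasp; the last joint's range is limited). The gripper opens to 92 mm and grips with 3 to 60 N. Pads are 19 mm wide; open, the fingers measure 130 mm over their backs; the gripper's body (75 mm by 190 mm) begins 47 mm behind the grasp point.
Start: joints at [1.153, 0.342, 1.524, -0, 1.275, -0.146], TCP at [0.141, 0.506, 0.227] pointing down, gripper open.
Joint ranges: [-2.53, 2.53], [-0.77, 2.02], [0.04, 2.7], [-1, 4.14], [0.28, 2.66], [-3.11, 3.11]. Speed limits (rad/s): [2.57, 2.57, 3.14, 3.14, 3.14, 3.14].

### API

Orientations are given as [roll, pitch, yaw] about the fixed x, y, z axes, in that order (R = Rz(yaw) Ry(pitch) Rx(roll)).
In Python, from cell import robot gives the robot as it stands. The module is installed in compiled form; this text tells all that it offers.
- The arm moves only by the tool carry_out, never from a script. Its argument "series" is a list of rows, each an object with "jaw": the opening in per cent of the stroke, from 0 (shut) to 100 (fully open); "travel": the shift along the tool's x, y, z in units of 60 mm (1.0 is 60 mm), a list of three; "twist": the turn about the tool's z in units of 6 degrees (1.0 is 6 degrees). A call has 1 to 8 rows; each row shifts and turns the commanded pose from where the row before left it, along the tool's axes as they then stand; what a row does not reach is not made up. A row lasts 1/8 s, in which the tool goes at most 62.5 mm and 10.7 degrees, less where a joint would pass 70% of its speed; a pose out of reach is approached as far as the arm can. A call is refused whole if a number of a shift passes 1 or a number of a turn 1, either way. A call with a gripper value outside its range is refused whole. The fingers move at their own pace and stop on an object; "squeeze" is the grip in N (left out, the last holds). Time passes only in rows, so rows that do not move let the fingers close. It gives the time, the measured TCP pose, the force and the opening at its end, in the units of the state.
- robot.observe(): the state, without advancing time (a new reading comes with each control period).
- robot.read_camera(name): name is "side" or "top" or "wrist"; returns the picture (480x640x3 uint8, blue, green, red); there is no depth.
- robot.calibration(name): a dict with "intrinsics" (3x3 intrinsics, pixels), "k1" (the pictures are not rectified: a ray, as slopes to the right and down, at radius r is drawn at 1 + k1 r^2 times it, then the intrinsics apply), "cam_to_world" (4x4, takes a point from camera to world coordinates); the wrist camera has in their place "tool_from_camera" (4x4, takes a point from camera to tool coordinates, whose origin is the TCP and whose axes are the flange's). Camera axes: x right, y up, looking along -z (the intrinsics and any distortion apply to the point x, -y, -z); pixel columns grow to the right and rows downward; lengths in m; the calibration is good to about 2 mm. A picture is of the moment at which its call begins: read the wrist's pose just before it. calibration takes no time and is no camera call.
- robot.hand_in(): hands the job in, once; it reports no verdict.
Trained networks look in the newest picture that a camera, given by its name, has taken for a name from the list of things; names that differ only in an ending like _2 or _b are one class to them, and where a whole thing is asked for, a point or a joint stands for the part that bears it (a point fixed in the world has none). Each returns a list of dicts, best first, with "score" (0 to 1); they miss things now and then, are a little off and sometimes report something else, mostly with a low value. They report only what shows in the picture. A call takes as long as a camera call.
- robot.regions_of(camera, query): "pixels" (480x640 bool, what is visible of it) and "xy" ([column, row] in pixels, amid what is visible of it).
The state is a dict: "time": time; "qpos": joint angles; "qvel": joint speeds; "joint_efforts": joint torques, N m; "tool_pos": TCP position; "tool_rot": TCP orientation; "contact_force": force on the tool from outside, world axes, zero at the start; "torque": the same for the moment, N m; "opening": finger opening in m.
Only numpy, scipy, OpenCV 4.12 (cv2) and the standard library are available. Lean on these libraries where they do the work, as an engineer would, in place of code of your own. Each camera call takes 0.05 s, during which the arm holds its last target. There are 200 camera calls.

## Working session

There is one attempt and no reset: what is moved stays moved. The work goes in short steps, Python scripts to look and compute and a tool call to move; the robot and the scene stay as the last step left them, time stands still between calls to the robot, and variables do not carry over. Pictures are saved under pics/ and viewed, about 8 in all and at most 12, crops included, and the job is handed in when it is done.

Besides the shell and the picture viewer there is one more tool, called after "Emit:" as name([rows], argument=value, ...), one row to a line, values as JSON. carry_out: Moves the arm, as the interface text tells. Its arguments: {"type":"object","properties":{"series":{"type":"array"},"squeeze":{"type":"number"}},"required":["series"]}

```bash
mkdir -p pics; cat > h.py <<'E'
import numpy as np, cv2
from cell import robot
def ray(cam,px):
    c=robot.calibration(cam);K=np.array(c["intrinsics"]);k=c["k1"]
    d=np.linalg.solve(K,[px[0],px[1],1.])[:2];u=d.copy()
    for _ in range(20): u=d/(1+k*(u@u))
    T=np.array(c["cam_to_world"]);return T[:3,3],T[:3,:3]@np.array([u[0],-u[1],-1])
def at_z(cam,px,z):
    o,d=ray(cam,px);return o+d*(z-o[2])/d[2]
def proj(cam,P):
    c=robot.calibration(cam);K=np.array(c["intrinsics"]);T=np.array(c["cam_to_world"])
    p=T[:3,:3].T@(np.array(P)-T[:3,3]);u=np.array([p[0],-p[1]])/-p[2];u=u*(1+c["k1"]*(u@u))
    return (K@[u[0],u[1],1])[:2]
E
python3 - <<'E'
from h import *
for c in("top","side"):
    cv2.imwrite(f"pics/{c}0.png",robot.read_camera(c))
    print(c,np.round(robot.calibration(c)["cam_to_world"],3).tolist())
    for q in("sorter","leaf","tab","azurite","dome","pick","finger_pad"):
        r=robot.regions_of(c,q)
        print(q,[(round(x["score"],2),np.round(x["xy"]).tolist(),int(x["pixels"].sum()),np.round(at_z(c,x["xy"],0.03),3).tolist()) for x in r[:2]])
s=robot.observe();print(s["time"],s["tool_pos"],s["tool_rot"],s["contact_force"])
E
```

```text
top [[-0.027, 0.997, -0.075, 0.508], [-0.999, -0.026, 0.025, 0.02], [0.023, 0.076, 0.997, 0.878], [0.0, 0.0, 0.0, 1.0]]
sorter [(0.75, [289.0, 254.0], 17828, [0.554, 0.063, 0.03])]
leaf [(0.82, [255.0, 261.0], 9163, [0.545, 0.114, 0.03])]
tab [(0.75, [255.0, 260.0], 9127, [0.546, 0.113, 0.03])]
azurite [(0.73, [297.0, 152.0], 983, [0.706, 0.048, 0.03])]
dome [(0.96, [229.0, 161.0], 3419, [0.695, 0.15, 0.03])]
pick [(0.66, [398.0, 337.0], 408, [0.426, -0.095, 0.03])]
finger_pad [(0.7, [302.0, 348.0], 422, [0.415, 0.047, 0.03])]
side [[-0.992, 0.088, -0.091, 0.504], [-0.126, -0.716, 0.686, 0.566], [-0.004, 0.692, 0.721, 0.627], [0.0, 0.0, 0.0, 1.0]]
sorter [(0.89, [328.0, 275.0], 11106, [0.549, 0.081, 0.03])]
leaf [(0.62, [333.0, 284.0], 5067, [0.539, 0.099, 0.03])]
tab [(0.84, [331.0, 284.0], 5094, [0.542, 0.1, 0.03]), (0.71, [326.0, 276.0], 10925, [0.552, 0.083, 0.03])]
azurite [(0.57, [238.0, 255.0], 598, [0.709, 0.055, 0.03]), (0.53, [394.0, 217.0], 64, [0.441, -0.075, 0.03])]
dome [(0.88, [235.0, 302.0], 3458, [0.69, 0.155, 0.03])]
pick [(0.54, [400.0, 226.0], 150, [0.43, -0.052, 0.03]), (0.48, [335.0, 285.0], 5263, [0.535, 0.099, 0.03])]
finger_pad [(0.56, [410.0, 279.0], 234, [0.413, 0.072, 0.03])]
0.8 [0.14091816 0.50573378 0.22674636] [3.14151106e+00 1.07700574e-05 2.86982993e+00] [-0.15234678 -0.54885735 -0.35879019]
```

```bash
python3 - <<'E'
import cv2
a=cv2.imread("pics/top0.png")[110:390,150:450];cv2.imwrite("pics/a.png",cv2.resize(a,None,fx=2.1,fy=2.1,interpolation=2))
b=cv2.imread("pics/side0.png")[160:400,180:480];cv2.imwrite("pics/b.png",cv2.resize(b,None,fx=2.4,fy=2.4,interpolation=2))
E
```

```text
(no output)
```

View pics/a.png

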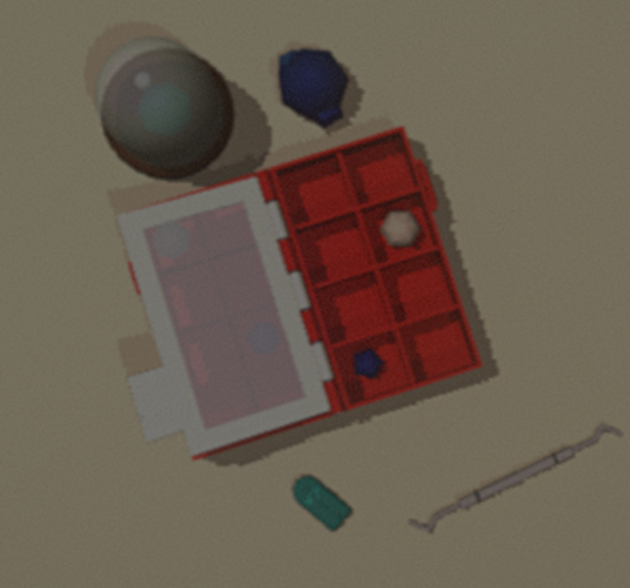

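View pics/b.png

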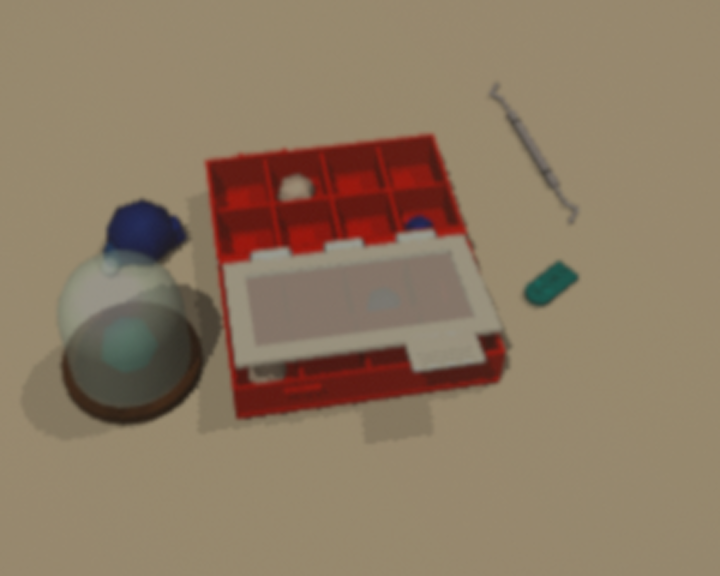

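The top crop shows the sorter turned by about 17°, with its tab at (140,405) and the leaf ajar. The side crop shows the tab at (450,352), with its shadow on the shelf beneath. I'll fit the pose and leaf angle from the corners.

```bash
cat > fit.py <<'E'
from h import *
from scipy.optimize import least_squares
L=lambda r,x,t,n=0:np.array([x,r*np.cos(t)-n*np.sin(t),.036+r*np.sin(t)+n*np.cos(t)])
def W(p,P): 
    c,s=np.cos(p[2]),np.sin(p[2]); return np.array([p[0]+c*P[0]-s*P[1],p[1]+s*P[0]+c*P[1],P[2]])
E
python3 - <<'E'
from fit import *
T=lambda u,v:(150+u/2.1,110+v/2.1); S=lambda u,v:(180+u/2.4,160+v/2.4)
fx=[("top",T(403,128),(.09,-.106,.034)),("top",T(480,366),(-.09,-.106,.034)),
("side",S(207,160),(.09,-.106,.034)),("side",S(434,135),(-.09,-.106,.034)),("side",S(237,387),(.09,.106,.034)),("side",S(241,416),(.09,.106,0)),("side",S(500,381),(-.09,.106,0))]
lf=[("top",T(118,214),(.105,.086)),("top",T(195,457),(.105,-.086)),("top",T(130,375),(.13,-.022)),("top",T(148,440),(.13,-.068)),
("side",S(237,362),(.105,.086)),("side",S(501,330),(.105,-.086)),("side",S(416,371),(.13,-.022)),("side",S(486,362),(.13,-.068))]
f=lambda p:np.concatenate([proj(c,W(p,P))-q for c,q,P in fx]+[proj(c,W(p,L(*P,p[3])))-q for c,q,P in lf])
r=least_squares(f,[.55,.065,.25,.2],loss="soft_l1");p=r.x;print(np.round(p,4));print(np.round(f(p).reshape(-1,2),1).tolist())
np.save("p.npy",p)
print("tab",W(p,L(.13,-.045,p[3])),"spine",W(p,[0,0,.036]))
for q,z in(("dome",.0),):print(at_z("side",S(132,375),0.0))
E
```

```text
[0.56   0.057  0.2847 0.1696]
[[0.4, -0.4], [1.3, 0.9], [-0.9, -1.4], [-0.1, -1.8], [-2.1, -0.0], [-2.3, -0.1], [-0.0, -0.9], [-0.3, 1.8], [-1.6, 0.3], [-1.1, 1.9], [-0.1, 1.9], [-0.5, 1.3], [0.5, -0.3], [-1.1, -0.1], [-0.2, -0.6]]
tab [0.48085392 0.16737117 0.05794485] spine [0.5600308 0.0570333 0.036    ]
[0.69266723 0.16140243 0.        ]
```

Emit:
carry_out([
  {"jaw": 0, "travel": [0, 0, 0.15], "twist": 1},
  {"jaw": 0, "travel": [0, 0, 0.15], "twist": 1},
  {"jaw": 0, "travel": [0, 0, 0.15], "twist": 1},
  {"jaw": 0, "travel": [0, 0, 0.15], "twist": 1},
  {"jaw": 0, "travel": [0, 0, 0.15], "twist": 1},
  {"jaw": 0, "travel": [0, 0, 0.15], "twist": 1},
  {"jaw": 0, "travel": [0, 0, 0.15], "twist": 1},
  {"jaw": 0, "travel": [0, 0, 0.15], "twist": 1},
], squeeze=10)

```text
time: 1.8
tool_pos: [0.141, 0.5058, 0.1545]
tool_rot: [3.141, -0.0, 2.029]
contact_force: [-0.3, 0.4, 0.4]
opening: 0.0165
```

Emit:
carry_out([
  {"jaw": 0, "travel": [0, 0, 0], "twist": 0.85},
  {"jaw": 0, "travel": [0, 0, 0], "twist": 0.85},
  {"jaw": 0, "travel": [0, 0, 0], "twist": 0},
])

```text
time: 2.17
tool_pos: [0.141, 0.5058, 0.1547]
tool_rot: [3.141, -0.0, 1.855]
contact_force: [0.3, -0.3, -0.4]
opening: 0.0006
```

```bash
cat >> fit.py <<'E'
def st(img=None):
    p=np.load("p.npy");s=robot.observe();t=s["tool_pos"];ps=s["tool_rot"][2]
    c,n=np.cos(p[2]),np.sin(p[2]);R=np.array([[c,n],[-n,c]])
    print("t",round(s["time"],2),"sorter xyz mm",np.round(1e3*(R@(t[:2]-p[:2])),1),round(1e3*t[2],1),"rot",np.round(s["tool_rot"],3),"F sorter",np.round(R@s["contact_force"][:2],2),round(s["contact_force"][2],2),"open",round(s["opening"],3))
    return s,p
def go(x,y,z):
    s,p=st();t=s["tool_pos"];d=W(p,(x,y,z))-t;a=s["tool_rot"][2]
    print("travel units total",np.round(np.array([np.cos(a)*d[0]+np.sin(a)*d[1],np.sin(a)*d[0]-np.cos(a)*d[1],-d[2]])/.06,3),"yaw err deg",np.degrees(p[2]+np.pi/2-a))
E
python3 - <<'E'
from fit import *
go(-.045,.175,.10)
cv2.imwrite("pics/w1.png",robot.read_camera("wrist"))
E
```

```text
t 2.17 sorter xyz mm [-276.1  548.4] 154.7 rot [ 3.141 -0.     1.855] F sorter [ 0.21 -0.4 ] -0.36 open 0.001
travel units total [-6.221  3.857  0.912] yaw err deg 0.041689355375380995
```

View pics/w1.png

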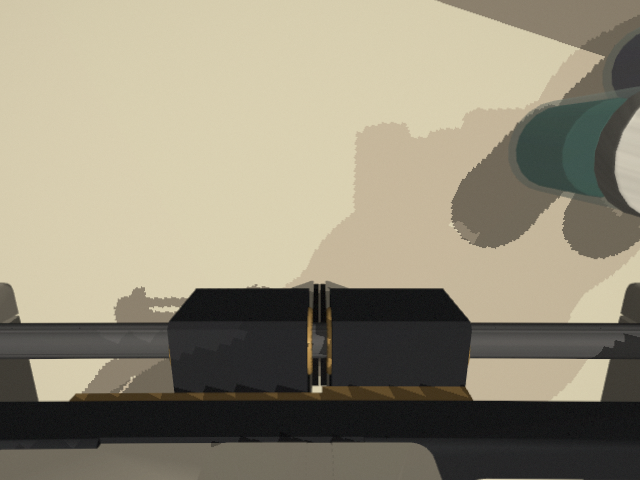

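Emit:
carry_out([
  {"jaw": 0, "travel": [-0.77, 0.48, 0], "twist": 0},
  {"jaw": 0, "travel": [-0.77, 0.48, 0], "twist": 0},
  {"jaw": 0, "travel": [-0.77, 0.48, 0], "twist": 0},
  {"jaw": 0, "travel": [-0.77, 0.48, 0], "twist": 0},
  {"jaw": 0, "travel": [-0.77, 0.48, 0.2], "twist": 0},
  {"jaw": 0, "travel": [-0.77, 0.48, 0.3], "twist": 0},
  {"jaw": 0, "travel": [-0.77, 0.48, 0.4], "twist": 0},
  {"jaw": 0, "travel": [-0.77, 0.48, 0.4], "twist": 0},
])

```text
time: 3.22
tool_pos: [0.4669, 0.214, 0.0763]
tool_rot: [3.14, -0.0, 1.856]
contact_force: [0.3, 1.3, 0.4]
opening: 0.0003
```

```bash
python3 - <<'E'
from fit import *
go(-.045,.145,.03)
im=robot.read_camera("side");cv2.imwrite("pics/s1.png",cv2.resize(im[140:400,230:530],None,fx=2.3,fy=2.3,interpolation=2))
E
```

```text
t 3.23 sorter xyz mm [-45.3 176.8] 76.3 rot [ 3.14  -0.     1.856] F sorter [0.62 1.21] 0.4 open 0.0
travel units total [-0.53   0.004  0.772] yaw err deg -0.018692499001567112
```

View pics/s1.png

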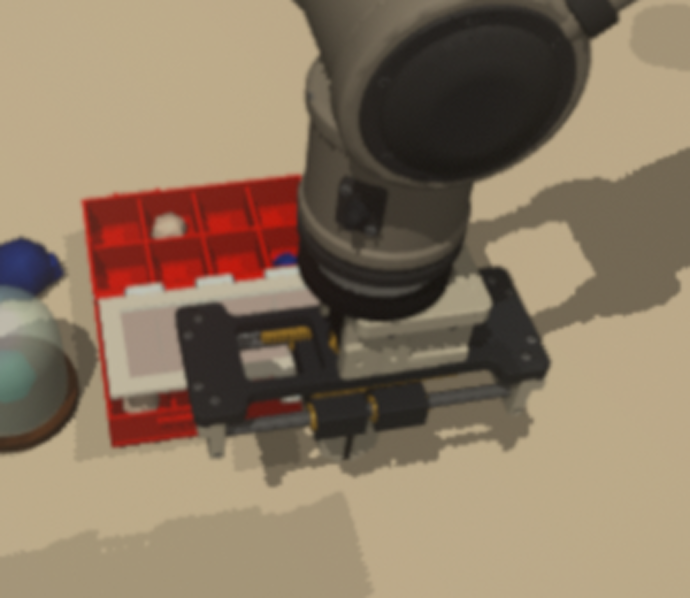

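Emit:
carry_out([
  {"jaw": 0, "travel": [0, 0, 0.4], "twist": 0},
  {"jaw": 0, "travel": [0, 0, 0.37], "twist": 0},
  {"jaw": 0, "travel": [-0.25, 0, 0], "twist": 0},
  {"jaw": 0, "travel": [-0.25, 0, 0], "twist": 0},
  {"jaw": 0, "travel": [0, 0, 0], "twist": 0},
])

```text
time: 3.9
tool_pos: [0.4749, 0.1854, 0.0316]
tool_rot: [3.14, 0.0, 1.852]
contact_force: [-0.9, 0.7, 0.9]
opening: 0.0006
```

```bash
python3 - <<'E'
from fit import *
s,p=st()
im=robot.read_camera("side");print(proj("side",s["tool_pos"]))
cv2.imwrite("pics/s2.png",cv2.resize(im[270:380,280:440],None,fx=5,fy=5,interpolation=2))
E
```

```text
t 3.9 sorter xyz mm [-45.6 147.1] 31.6 rot [3.14  0.    1.852] F sorter [-0.69  0.96] 0.86 open 0.001
[369.24412261 332.61719615]
```

View pics/s2.png

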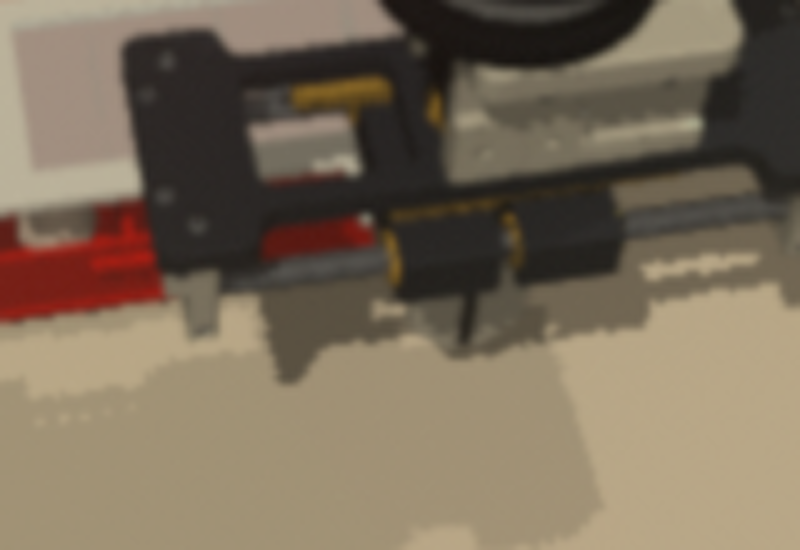

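Emit:
carry_out([
  {"jaw": 0, "travel": [-0.13, 0, 0], "twist": 0},
  {"jaw": 0, "travel": [0, 0, 0], "twist": 0},
])

```text
time: 4.2
tool_pos: [0.4762, 0.1787, 0.0308]
tool_rot: [3.141, 0.0, 1.854]
contact_force: [0.9, 0.6, -0.7]
opening: 0.0005
```

Emit:
carry_out([
  {"jaw": 0, "travel": [-0.04, 0, 0], "twist": 0},
  {"jaw": 0, "travel": [0, 0, 0], "twist": 0},
])

```text
time: 4.45
tool_pos: [0.4764, 0.177, 0.0305]
tool_rot: [-3.141, -0.0, 1.854]
contact_force: [-1.0, 1.7, -0.1]
opening: 0.0009
```

Emit:
carry_out([
  {"jaw": 0, "travel": [-0.03, 0, 0], "twist": 0},
  {"jaw": 0, "travel": [-0.01, 0, -0.05], "twist": 0},
  {"jaw": 0, "travel": [-0.01, 0, -0.05], "twist": 0},
  {"jaw": 0, "travel": [0, 0, 0], "twist": 0},
])

```text
time: 4.95
tool_pos: [0.4773, 0.1738, 0.0368]
tool_rot: [-3.141, -0.0, 1.854]
contact_force: [-2.3, 3.8, 1.7]
opening: 0.0002
```

```bash
cat > look.py <<'E'
from fit import *
import sys
s,p=st()
im=robot.read_camera("side");im2=robot.read_camera("top")
r=robot.regions_of("side","sorter");print("side sorter",r and r[0]["xy"])
a=cv2.resize(im[210:380,240:440],None,fx=3,fy=3,interpolation=2)
b=cv2.resize(im2[150:350,190:390],None,fx=2,fy=2,interpolation=2)
cv2.imwrite(f"pics/{sys.argv[1]}.png",a);cv2.imwrite(f"pics/{sys.argv[1]}t.png",b)
E
python3 look.py l1
```

```text
t 4.95 sorter xyz mm [-46.6 135.3] 36.8 rot [-3.141 -0.     1.854] F sorter [-1.09  4.3 ] 1.72 open 0.0
side sorter [303.3, 260.6]
```

View pics/l1.png

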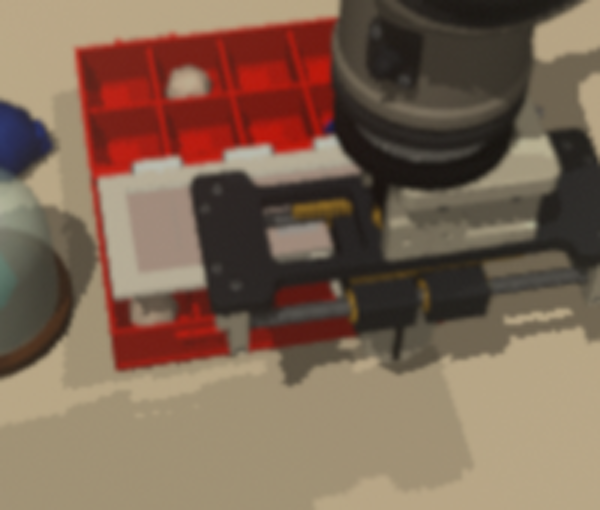

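```bash
cat > trk.py <<'E'
# sub-pixel motion of side-camera patches since the start
from fit import *
import sys
B={"tray":(262,222,40,26),"wall":(268,322,40,20),"leaf":(272,258,34,14),"leafcorner":(274,296,30,14)}
def trk():
    a=cv2.imread("pics/side0.png");b=robot.read_camera("side");cv2.imwrite("pics/now.png",b)
    for k,(x,y,w,h) in B.items():
        m=cv2.matchTemplate(cv2.resize(b[y-12:y+h+12,x-12:x+w+12],None,fx=4,fy=4,interpolation=2),cv2.resize(a[y:y+h,x:x+w],None,fx=4,fy=4,interpolation=2),cv2.TM_CCOEFF_NORMED)
        _,v,_,q=cv2.minMaxLoc(m);print(k,q[0]/4-12,q[1]/4-12,round(v,3),end="; ")
    print()
if __name__=="__main__":
    st();trk()
    print([np.round(robot.observe()["contact_force"],1).tolist()])
E
python3 trk.py
```

```text
t 5.1 sorter xyz mm [-46.6 135.3] 36.5 rot [-3.141 -0.     1.854] F sorter [-2.01  4.17] 1.13 open 0.0
tray -0.75 -0.75 0.998; wall 0.0 -1.25 0.997; leaf -0.5 -1.0 0.99; leafcorner -0.5 -3.5 0.99; 
[[-3.4, 3.3, 1.5]]
```

Emit:
carry_out([
  {"jaw": 0, "travel": [0.0, 0, -0.06], "twist": 0},
  {"jaw": 0, "travel": [-0.01, 0, -0.06], "twist": 0},
  {"jaw": 0, "travel": [0, 0, 0], "twist": 0},
])

```text
time: 5.52
tool_pos: [0.4784, 0.173, 0.0442]
tool_rot: [3.14, 0.0, 1.854]
contact_force: [0.2, 0.8, 0.6]
opening: 0.0002
```

```bash
python3 trk.py
```

```text
t 5.53 sorter xyz mm [-45.8 134.2] 44.2 rot [3.14  0.    1.854] F sorter [0.45 0.69] 0.56 open 0.0
tray -0.75 -0.75 0.998; wall 0.0 -1.25 0.997; leaf -1.5 -1.0 0.946; leafcorner -0.75 -5.5 0.989; 
[[0.8, 1.3, 0.9]]
```

Emit:
carry_out([
  {"jaw": 0, "travel": [-0.035, 0, -0.1], "twist": 0},
  {"jaw": 0, "travel": [-0.035, 0, -0.1], "twist": 0},
  {"jaw": 0, "travel": [-0.04, 0, -0.1], "twist": 0},
  {"jaw": 0, "travel": [-0.045, 0, -0.1], "twist": 0},
  {"jaw": 0, "travel": [0, 0, 0], "twist": 0},
])

```text
time: 6.2
tool_pos: [0.4807, 0.164, 0.0683]
tool_rot: [3.14, 0.0, 1.854]
contact_force: [0.9, -0.0, 0.7]
opening: 0.0004
```

```bash
python3 trk.py
```

```text
t 6.2 sorter xyz mm [-46.1 125. ] 68.3 rot [3.14  0.    1.854] F sorter [ 0.87 -0.3 ] 0.68 open 0.0
tray -0.75 -0.75 0.998; wall 0.0 -1.25 0.99; leaf -1.5 -1.25 0.934; leafcorner -12.0 5.75 0.431; 
[[0.5, 0.4, -1.1]]
```

```bash
python3 -c "
import cv2
b=cv2.imread('pics/now.png')[210:360,250:430];cv2.imwrite('pics/n1.png',cv2.resize(b,None,fx=4,fy=4,interpolation=2))"
```

```text
(no output)
```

View pics/n1.png

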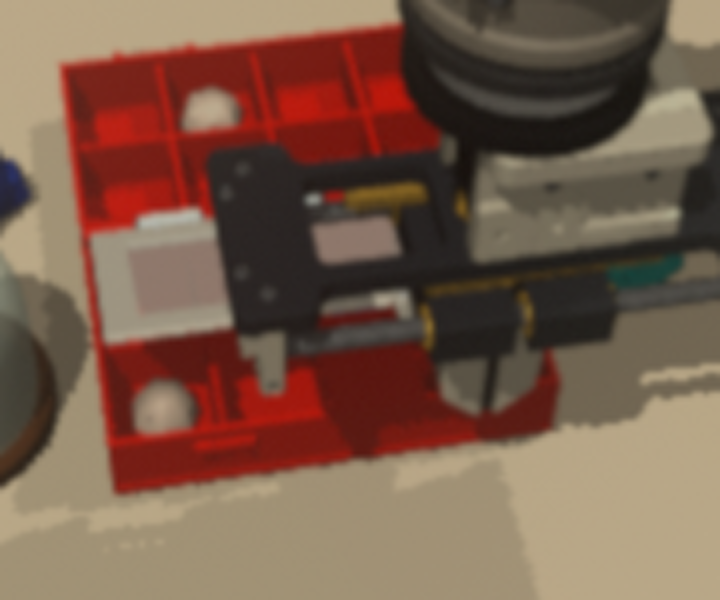

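```bash
cat > th.py <<'E'
from fit import *
def th(px,r=.105,x=.086):
    p=np.load("p.npy").copy();sh=np.array([.0005*np.cos(p[2])+.0018*np.sin(p[2]),.0005*np.sin(p[2])-.0018*np.cos(p[2])]);p[:2]+=sh
    T=np.linspace(0,np.pi,629);e=[np.linalg.norm(proj("side",W(p,L(r,x,t)))-px) for t in T];i=np.argmin(e);return round(T[i],2),round(e[i],1)
E
python3 -c "
from th import *
print(th((276.3,295.8)))
p=np.load('p.npy');print([np.round(proj('side',W(p,L(.105,.086,t)))).tolist() for t in (.2,.4,.6,.8,1,1.2,1.57)])"
```

```text
(np.float64(0.44), np.float64(0.3))
[[278.0, 311.0], [277.0, 299.0], [275.0, 286.0], [274.0, 272.0], [272.0, 258.0], [270.0, 244.0], [268.0, 223.0]]
```

Emit:
carry_out([
  {"jaw": 0, "travel": [-0.05, 0, -0.095], "twist": 0},
  {"jaw": 0, "travel": [-0.055, 0, -0.092], "twist": 0},
  {"jaw": 0, "travel": [-0.06, 0, -0.09], "twist": 0},
  {"jaw": 0, "travel": [-0.062, 0, -0.088], "twist": 0},
  {"jaw": 0, "travel": [-0.067, 0, -0.085], "twist": 0},
  {"jaw": 0, "travel": [-0.07, 0, -0.08], "twist": 0},
  {"jaw": 0, "travel": [-0.075, 0, -0.078], "twist": 0},
  {"jaw": 0, "travel": [-0.08, 0, -0.075], "twist": 0},
])

```text
time: 7.25
tool_pos: [0.4892, 0.1341, 0.109]
tool_rot: [3.141, -0.0, 1.854]
contact_force: [0.2, 0.9, -0.6]
opening: 0.0006
```

```bash
python3 trk.py
```

```text
t 7.25 sorter xyz mm [-46.4  93.8] 109.0 rot [ 3.141 -0.     1.854] F sorter [0.46 0.76] -0.63 open 0.001
tray -0.75 -0.75 0.982; wall 0.25 -1.25 0.985; leaf -1.0 -3.5 0.768; leafcorner -12.0 5.75 0.429; 
[[0.0, -0.3, 0.4]]
```

Emit:
carry_out([
  {"jaw": 0, "travel": [-0.1, 0, -0.04], "twist": 0},
  {"jaw": 0, "travel": [-0.105, 0, -0.04], "twist": 0},
  {"jaw": 0, "travel": [-0.11, 0, -0.04], "twist": 0},
  {"jaw": 0, "travel": [-0.113, 0, -0.03], "twist": 0},
  {"jaw": 0, "travel": [-0.117, 0, -0.02], "twist": 0},
  {"jaw": 0, "travel": [-0.12, 0, -0.02], "twist": 0},
  {"jaw": 0, "travel": [-0.123, 0, 0], "twist": 0},
  {"jaw": 0, "travel": [-0.125, 0, 0], "twist": 0},
])

```text
time: 8.3
tool_pos: [0.5044, 0.0812, 0.12]
tool_rot: [-3.141, -0.0, 1.854]
contact_force: [-0.4, 1.2, 1.0]
opening: 0.0007
```

```bash
python3 trk.py;python3 -c "
import cv2
b=cv2.imread('pics/now.png')[170:360,230:430];cv2.imwrite('pics/n2.png',cv2.resize(b,None,fx=3.5,fy=3.1,interpolation=2))"
```

```text
t 8.3 sorter xyz mm [-46.6  38.9] 120.0 rot [-3.141 -0.     1.854] F sorter [-0.04  1.21] 0.95 open 0.001
tray -1.25 -1.5 0.677; wall 0.25 -1.25 0.985; leaf 12.0 -10.0 0.661; leafcorner -12.0 5.75 0.43; 
[[0.7, -0.8, 0.6]]
```

View pics/n2.png

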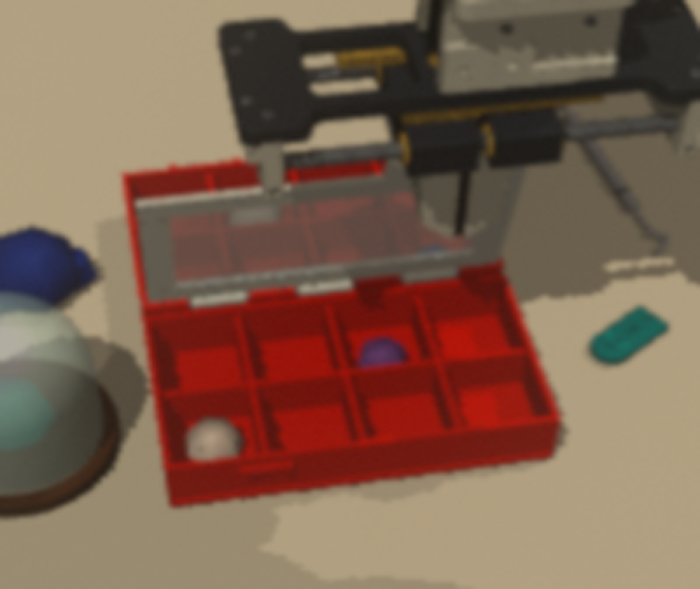

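Emit:
carry_out([
  {"jaw": 0, "travel": [-0.12, 0, 0], "twist": 0},
  {"jaw": 0, "travel": [-0.12, 0, 0], "twist": 0},
  {"jaw": 0, "travel": [-0.12, 0, 0], "twist": 0},
  {"jaw": 0, "travel": [-0.12, 0, 0], "twist": 0},
  {"jaw": 0, "travel": [-0.12, 0, 0], "twist": 0},
  {"jaw": 0, "travel": [-0.12, 0, 0], "twist": 0},
  {"jaw": 0, "travel": [-0.12, 0, 0], "twist": 0},
  {"jaw": 0, "travel": [-0.12, 0, 0], "twist": 0},
])

```text
time: 9.35
tool_pos: [0.5205, 0.026, 0.1201]
tool_rot: [-3.142, -0.0, 1.854]
contact_force: [0.1, 0.6, -1.0]
opening: 0.0006
```

Emit:
carry_out([
  {"jaw": 0, "travel": [-0.11, 0, 0], "twist": 0},
  {"jaw": 0, "travel": [-0.11, 0, 0], "twist": 0},
  {"jaw": 0, "travel": [-0.11, 0, 0], "twist": 0},
  {"jaw": 0, "travel": [-0.11, 0, 0], "twist": 0},
])

```text
time: 9.85
tool_pos: [0.5279, 0.0007, 0.1201]
tool_rot: [3.141, -0.0, 1.854]
contact_force: [-0.0, -0.1, 0.4]
opening: 0.001
```

```bash
python3 trk.py;python3 -c "
import cv2
b=cv2.imread('pics/now.png')[150:350,230:450];cv2.imwrite('pics/n3.png',cv2.resize(b,None,fx=3,fy=3,interpolation=2))"
```

```text
t 9.85 sorter xyz mm [-46.6 -45.1] 120.1 rot [ 3.141 -0.     1.854] F sorter [-0.08 -0.11] 0.36 open 0.001
tray 8.5 -2.0 0.743; wall 0.0 -1.25 0.985; leaf 11.0 -12.0 0.748; leafcorner -12.0 5.75 0.432; 
[[1.5, -0.3, 0.5]]
```

View pics/n3.png

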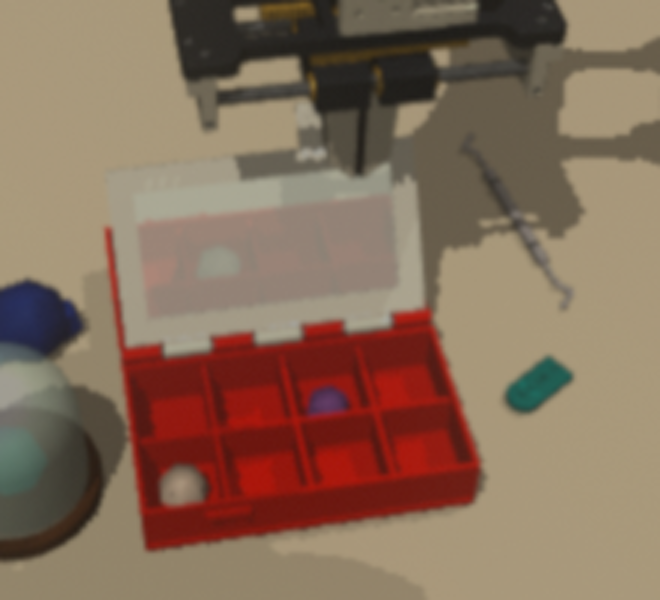

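Emit:
carry_out([
  {"jaw": 0, "travel": [-0.083, 0, 0.057], "twist": 0},
  {"jaw": 0, "travel": [-0.078, 0, 0.062], "twist": 0},
  {"jaw": 0, "travel": [-0.075, 0, 0.065], "twist": 0},
  {"jaw": 0, "travel": [-0.07, 0, 0.07], "twist": 0},
  {"jaw": 0, "travel": [-0.067, 0, 0.075], "twist": 0},
  {"jaw": 0, "travel": [-0.062, 0, 0.08], "twist": 0},
  {"jaw": 0, "travel": [-0.058, 0, 0.082], "twist": 0},
  {"jaw": 0, "travel": [-0.052, 0, 0.085], "twist": 0},
])

```text
time: 10.9
tool_pos: [0.537, -0.0305, 0.0852]
tool_rot: [3.142, -0.0, 1.854]
contact_force: [0.0, -0.1, 0.1]
opening: 0.0003
```

```bash
python3 trk.py
```

```text
t 10.9 sorter xyz mm [-46.7 -77.5] 85.2 rot [ 3.142 -0.     1.854] F sorter [-0.03 -0.1 ] 0.13 open 0.0
tray 9.25 -2.5 0.788; wall 0.0 -1.25 0.985; leaf 7.5 -12.0 0.729; leafcorner -12.0 5.75 0.433; 
[[-0.3, -0.6, -0.6]]
```

Emit:
carry_out([
  {"jaw": 0, "travel": [-0.045, 0, 0.085], "twist": 0},
  {"jaw": 0, "travel": [-0.04, 0, 0.085], "twist": 0},
  {"jaw": 0, "travel": [-0.03, 0, 0.085], "twist": 0},
  {"jaw": 0, "travel": [-0.025, 0, 0.08], "twist": 0},
  {"jaw": 0, "travel": [-0.02, 0, 0.08], "twist": 0},
  {"jaw": 0, "travel": [-0.015, 0, 0.075], "twist": 0},
  {"jaw": 0, "travel": [-0.01, 0, 0.07], "twist": 0},
  {"jaw": 0, "travel": [0, 0, 0.06], "twist": 0},
])

```text
time: 11.95
tool_pos: [0.54, -0.0409, 0.0481]
tool_rot: [3.142, -0.0, 1.854]
contact_force: [-0.5, -0.1, -0.1]
opening: 0.0005
```

Emit:
carry_out([
  {"jaw": 0, "travel": [0, 0, 0.04], "twist": 0},
  {"jaw": 0, "travel": [0, 0, 0.03], "twist": 0},
  {"jaw": 0, "travel": [0, 0, 0.025], "twist": 0},
  {"jaw": 0, "travel": [0, 0, 0.025], "twist": 0},
  {"jaw": 0, "travel": [0, 0, 0], "twist": 0},
])

```text
time: 12.58
tool_pos: [0.54, -0.0409, 0.0411]
tool_rot: [-3.142, -0.0, 1.854]
contact_force: [0.3, -0.7, 0.3]
opening: 0.0005
```

```bash
python3 trk.py
```

```text
t 12.57 sorter xyz mm [-46.8 -88.3] 41.1 rot [-3.142 -0.     1.854] F sorter [ 0.09 -0.81] 0.29 open 0.0
tray 8.5 1.75 0.645; wall 0.0 -1.25 0.985; leaf 12.0 -12.0 0.599; leafcorner -12.0 5.75 0.432; 
[[-0.2, 0.5, -0.6]]
```

Now the last few mm, in small steps until the force rises.

Emit:
carry_out([
  {"jaw": 0, "travel": [0, 0, 0.02], "twist": 0},
  {"jaw": 0, "travel": [0, 0, 0.02], "twist": 0},
  {"jaw": 0, "travel": [0, 0, 0.02], "twist": 0},
  {"jaw": 0, "travel": [0, 0, 0], "twist": 0},
])

```text
time: 13.12
tool_pos: [0.5401, -0.0409, 0.0377]
tool_rot: [3.141, 0.0, 1.854]
contact_force: [-0.0, 0.8, 1.9]
opening: 0.0008
```

Emit:
carry_out([
  {"jaw": 0, "travel": [0, 0, 0.015], "twist": 0},
  {"jaw": 0, "travel": [0, 0, 0.015], "twist": 0},
  {"jaw": 0, "travel": [0, 0, 0], "twist": 0},
])

```text
time: 13.5
tool_pos: [0.5402, -0.041, 0.0371]
tool_rot: [3.141, 0.001, 1.854]
contact_force: [-4.0, 0.6, 13.8]
opening: 0.0006
```

Emit:
carry_out([
  {"jaw": 0, "travel": [0, 0, -0.05], "twist": 0},
  {"jaw": 0, "travel": [0, 0, -0.15], "twist": 0},
  {"jaw": 0, "travel": [0, 0, -0.5], "twist": 0},
  {"jaw": 0, "travel": [0, 0, -0.8], "twist": 0},
  {"jaw": 0, "travel": [0, 0, -0.8], "twist": 0},
  {"jaw": 0, "travel": [-0.4, -0.6, -0.4], "twist": 0},
  {"jaw": 0, "travel": [-0.5, -0.8, 0], "twist": 0},
  {"jaw": 0, "travel": [-0.5, -0.8, 0], "twist": 0},
])

```text
time: 14.5
tool_pos: [0.4357, -0.1594, 0.1983]
tool_rot: [3.141, 0.001, 1.855]
contact_force: [0.1, -1.2, -0.2]
opening: 0.0004
```

Emit:
carry_out([
  {"jaw": 0, "travel": [-0.8, -0.5, 0], "twist": 0},
  {"jaw": 0, "travel": [-0.8, -0.5, 0], "twist": 0},
  {"jaw": 0, "travel": [-0.8, 0, 0], "twist": 0},
  {"jaw": 0, "travel": [0, 0, 0], "twist": 0},
  {"jaw": 0, "travel": [0, 0, 0], "twist": 0},
])

```text
time: 15.12
tool_pos: [0.419, -0.3128, 0.1974]
tool_rot: [-3.141, -0.001, 1.854]
contact_force: [-0.1, -0.3, -0.4]
opening: 0.0006
```

```bash
python3 - <<'E'
from trk import *
st();trk()
b=robot.read_camera("top");b=b[110:390,150:450]
a=cv2.imread("pics/now.png")[160:400,180:480]
cv2.imwrite("pics/fin.png",np.hstack([cv2.resize(a,(400,320),interpolation=2),cv2.resize(b,(400,373),interpolation=2)[:320]]))
cv2.imwrite("pics/f.png",cv2.resize(a,None,fx=2.5,fy=2.5,interpolation=2))
E
```

```text
t 15.12 sorter xyz mm [-239.2 -315.3] 197.4 rot [-3.141e+00 -1.000e-03  1.854e+00] F sorter [-0.15 -0.23] -0.44 open 0.001
tray 9.25 2.25 0.767; wall 0.0 -1.25 0.985; leaf 8.0 -11.5 0.713; leafcorner -12.0 5.25 0.415;
```

View pics/fin.png

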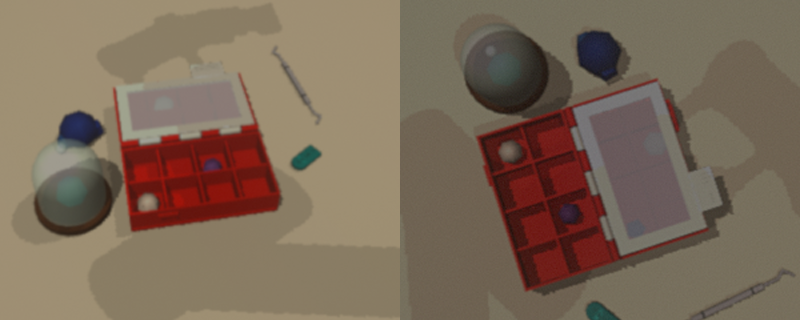

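```bash
python3 -c "
from cell import robot
print(robot.hand_in())"
```

```text
the job is handed in; nothing more can be done
None
```

The leaf is turned over the spine and lies flat on the right-hand tray. I handed the job in at about 15 s of the 38 s allowed, with the hand well clear.

**How it was done:** I used the closed fingertips and gripped nothing. The tool can only point straight down, so the fingertip could not go truly under the tab. I lifted the tab by its outer lower edge along its arc, using light pressure and friction. I then pushed the leaf past upright and eased it down with the fingertip on it.

**Last checks:**
- **Leaf:** it met the firm stop with the fingertip at 37.1 mm (37.5 mm expected) and about 14 N of push. The final pictures show it lying flat, though I did not measure its angle after letting go.
- **Stones:** all four look to be in their wells, and the two left-hand ones are now uncovered.
- **Things around the sorter:** the azurite, dome, pick and finger pad look undisturbed in the final pictures.
- **Sorter:** it did not stay perfectly still. It slid about 2 mm sideways at first contact, when I pushed with roughly 4 N. Its left-hand wall, followed in the side picture, did not move after that. My other tracked patches became unusable once the leaf and hand covered them.

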